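Hold a reference block in the press-and-turn magnetic clamp

TASK

Slide the loose steel reference block along the bench, without lifting it, until its long side is flush against the clamp's bare steel face and roughly centred between the two yellow marks. Then switch the clamp on: press its sprung black knob down, turn it clockwise from the red dot to the green dot, and let it spring back up there. Leave the jar, tub, probe and brush where they are.

Things in the scene. Friction and masses are not known exactly. Their poses are not given: they have to be found in the camera images.
- block: Loose bare-steel bar 90 x 40 x 25 mm (its x, y, z), about 0.7 kg, lying flat on the bench, three black discs and an orange stripe on its top. Origin: centre of its underside; x along its 90 mm length. Either long side may go against the clamp. Sliding it takes roughly 3 to 9 N.
- clamp: Magnetic clamp fixed to the bench: blue box 120 x 110 x 45 mm (its x, y, z), origin at the centre of its underside. Its +y side, 55 mm from the origin, is the upright bare-steel face that the block goes against. The knob's upright axis passes through the origin. On its flat top, 42 mm from that axis, a red dot (off) and a green dot (on).
- clamp_spot (a point): Foot of the clamp's steel face, at bench height, midway between the two yellow marks (which are painted on the bench just outside the ends of the parked block, 100 mm apart, and do not stick up). Axes as the clamp's: y points straight out of the face along the bench, x along the face. With the block parked its origin is 20 mm out from here along y.
- knob_grip (a point): Point on the knob's axis at the height to grip, 85 mm above the bench with the knob up; turns and sinks with the knob, x along the bar towards its white pointer line. Black knob: an upright bar 46 x 14 mm, 30 mm tall, its top 7 mm above this point, standing on a disc of 54 mm diameter whose top is 22 mm below this point. The disc may be pressed on. The top of the clamp is 40 mm below this point.
- clamp_knob (a joint): Turn of the knob, rad, growing clockwise seen from above: 0 = pointer at the red dot (off), 1.2 (about 69 degrees) = pointer at the green dot (on), stops just beyond both. Locked at 0 and at 1.2 while the knob is up; turns easily while it is pressed at least 7.5 mm; between the two it is held down by itself, and pops up on reaching either.
- clamp_press (a joint): How far the knob is pressed, m: 0 = up, 0.008 = fully down on a solid stop. The spring needs 3 N to start and 9 N fully down.
- jar: Bystander: jar 56 mm across, 62 mm tall, green cap, standing. Origin under its centre.
- tub: Bystander: clear open tub 80 mm across, 55 mm tall. Origin under its centre.
- probe: Bystander: small orange and steel ultrasonic probe, 30 x 24 mm, 50 mm tall, brass stub on top. Origin under its centre.
- brush: Bystander: blue-handled brush 200 mm long, lying along its x behind the clamp. Origin underneath, near its middle.
Mind the look-alikes: they are no part of the job. There is more than one size of the clamp; the job needs the middle-sized.

How it is judged:
On the way, in this order (a step that is already met when the one before it is completed fails the run):
1. the block lies flush against the clamp's steel face, centred between the marks (y of block in the frame of clamp_spot between 0.014 and 0.025 m and x of block in the frame of clamp_spot between -0.017 and 0.017 m and angle between the x axis of block and the x axis of clamp_spot, either way round below 0.09 rad), for 0.2 s.
2. the knob is pressed down while still at the red dot (value of joint clamp_press above 0.006 m and value of joint clamp_knob below 0.3 rad), for 0.02 s.
3. the knob is turned to the green dot and has sprung up (value of joint clamp_knob above 1.1 rad and value of joint clamp_press below 0.002 m), for 0.2 s.
At the end, for the whole second after the job is handed in: The block lies at rest with its long side against the steel face (gap under 5 mm, within 0.09 rad of parallel), its middle within 17 mm of the middle of the marks; the knob stands at the green dot (joint above 1.1 rad) and is up (pressed less than 2 mm) (all of step 1 and all of step 3 and linear speed of block below 0.01 m/s and velocity of joint clamp_knob below 0.05 rad/s); the robot touches nothing.
It fails at once if the block is lifted or tipped off the bench (its underside's centre above 10 mm) (height (world z) of block above 0.01 m).
It fails at once if the knob is turned past halfway while the block is not in place against the face (value of joint clamp_knob above 0.6 rad and not (y of block in the frame of clamp_spot below 0.029 m and x of block in the frame of clamp_spot between -0.024 and 0.024 m)).
It fails at once if the jar, tub, probe or brush is moved more than 30 mm (distance of any of jar, tub, probe, brush from where it was at the start of the episode above 0.03 m).
It also fails if it takes over 54 s, if anything falls off the work surface, if the arm or the gripper's body presses on something with over 40 N, if the wrist force passes 120 N, or if a joint passes its speed limit or range.

ROBOT

A 6-joint arm with a two-finger parallel gripper is mounted at the origin on the work surface. World frame = base frame: x ahead of the robot, y to its left, z up, the work surface at z = 0. Lengths are in m, angles in rad, forces in N, time in s.
With the tool pointing down it reaches from about 0.275 to 0.85 m from the base axis. Payload 5.2 kg.
Tool frame: the origin (TCP) lies midway between the tips of the shut fingers; the grasp point (between the pads) lies 19 mm behind it; z points along the fingers, y is the line along which they close (so a half turn about z gives the same grasp; the last joint's range is limited). The gripper opens to 85 mm and grips with 20 to 120 N. Pads are 22 mm wide; open, the fingers measure 114 mm over their backs; the gripper's body (76 mm by 85 mm) begins 54 mm behind the grasp point. The pads swing forward as they close: fully open they stand 13 mm farther back than shut.
Start: joints at [0.938, 0.259, 1.535, -0, 1.348, -0.203], TCP at [0.229, 0.5, 0.231] pointing down, gripper open.
Joint ranges: [-3.14, 3.14], [-0.91, 2.08], [0.19, 2.58], [-1.22, 4.36], [0.22, 2.71], [-3.12, 3.12]. Speed limits (rad/s): [2.57, 2.57, 3.14, 3.14, 3.14, 3.14].

INTERFACE

Orientations are given as a unit quaternion [x, y, z, w].
In Python, from cell import sensors, viewer, ticket gives the robot as it stands. The module is installed in compiled form; this text tells all that it offers.
- The arm moves only by the tool apply_moves, never from a script. Its argument "deltas" is a list of rows, each a list of 6 numbers: the shift along the tool's x, y, z as a fraction of full scale, then the turn, a rotation vector about the tool's x, y, z as a fraction of full scale. A call has 1 to 20 rows; each row shifts and turns the commanded pose from where the row before left it, along the tool's axes as they then stand; what a row does not reach is not made up. Full scale, the value 1, is 5 cm for a shift and 5 degrees for a turn. A row lasts 1/8 s, in which the tool goes at most 62.5 mm and 10.7 degrees, less where a joint would pass 70% of its speed; a pose out of reach is approached as far as the arm can. A call with a number of a shift or a turn outside -1 to 1 is refused whole. A call with a gripper value outside its range is refused whole. "grip" is the opening, from -1 (shut) to 1 (fully open), set as the call begins (left out, the last holds). The fingers move at their own pace and stop on an object; the grip force is fixed at half the most. Time passes only in rows, so rows that do not move let the fingers close. It gives the time, the measured TCP pose, the force, the opening and the grip force at its end, in the units of the state.
- sensors.get_obs(): the state, without advancing time (a new reading comes with each control period).
- viewer.grab_frame(name): name is "scene" or "side" or "wrist"; returns a dict with "frame" (480x640x3 uint8, red, green, blue), "mtx" (3x3 intrinsics, pixels), "rvec" (rotation vector, rad) and "tvec" (3), from world to camera coordinates, as OpenCV has them. Camera axes: x right, y down, z forward; pixel columns grow to the right and rows downward; lengths in m; the calibration is good to about 2 mm. A picture is of the moment at which its call begins. There is no depth.
- ticket.finish_job(): hands the job in; it is judged then, once.
The state is a dict: "time_s": time; "qpos": joint angles; "dq": joint speeds; "effort": joint torques, N m; "tool_pos": TCP position; "ee_rot": TCP orientation; "ft_force": force on the tool from outside, world axes, zero at the start; "wrist_torque": the same for the moment, N m; "finger_gap": finger opening in m; "grip_force": force on a finger pad.
Only numpy, scipy, OpenCV 4.12 (cv2) and the standard library are available. Lean on these libraries where they do the work, as an engineer would, in place of code of your own. Each camera call takes 0.05 s, during which the arm holds its last target. There are 200 camera calls.

## Working session

There is one attempt and no reset: what is moved stays moved. The work goes in short steps, Python scripts to look and compute and a tool call to move; the robot and the scene stay as the last step left them, time stands still between calls to the robot, and variables do not carry over. Pictures are saved under pics/ and viewed, at most 10 in all, crops included, and the job is handed in when it is done.

Besides the shell and the picture viewer there is one more tool, called after "Request:" in YAML: its name, and indented under it one key for each argument. apply_moves: Moves the arm, as the interface text tells. Shift numbers are shares of 5 cm and turn numbers shares of 5 degrees, none past 1 either way. Its arguments: {"type":"object","properties":{"deltas":{"type":"array","items":{"type":"array","items":{"type":"number"}}},"grip":{"type":"number"}},"required":["deltas"]}

```bash
mkdir -p pics; cat > h.py <<'E'
import numpy as np, cv2, pickle
from cell import sensors, viewer, ticket
def grab(n, tag):
    f=viewer.grab_frame(n); pickle.dump(f,open(f'{n}_{tag}.pkl','wb'))
    cv2.imwrite(f'pics/{n}_{tag}.png',f['frame'][:,:,::-1]); return f
def load(n,tag): return pickle.load(open(f'{n}_{tag}.pkl','rb'))
def px2w(f,uv,z):
    uv=np.array(uv,float).reshape(-1,2); R,_=cv2.Rodrigues(np.array(f['rvec'],float)); t=np.array(f['tvec'],float).ravel()
    d=np.c_[uv,np.ones(len(uv))]@np.linalg.inv(np.array(f['mtx'])).T@R; c=-R.T@t
    z=np.broadcast_to(z,len(uv)); s=(z-c[2])/d[:,2]; return c+d*s[:,None]
def w2px(f,p):
    return cv2.projectPoints(np.array(p,float).reshape(-1,1,3),np.array(f['rvec'],float),np.array(f['tvec'],float),np.array(f['mtx'],float),None)[0].reshape(-1,2)
E
python3 - <<'E'
from h import *
for n in('scene','side'): f=grab(n,'0'); R=cv2.Rodrigues(np.array(f['rvec'],float))[0]; print(n,-R.T@np.ravel(f['tvec']),R[2])
o=sensors.get_obs(); print(o)
E
```

```text
scene [ 1.27951408 -0.56843072  0.67535211] [-0.67635158  0.49955877 -0.54128512]
side [-0.00684731 -0.84249976  0.69315734] [ 0.44310419  0.72908009 -0.52163292]
{'time_s': 0.1, 'qpos': array([ 9.38175579e-01,  2.59291761e-01,  1.53598483e+00, -2.39651937e-05,
        1.34799757e+00, -2.02797162e-01]), 'dq': array([ 2.00782368e-04, -5.73667552e-04, -3.92844761e-03,  1.22692806e-03,
       -5.26031762e-05, -1.09732302e-03]), 'effort': array([ 3.60374121e-03, -4.46968746e+01, -2.91247272e+01, -2.69231587e-04,
        6.19518818e-03, -3.09427470e-06]), 'tool_pos': array([0.22888629, 0.4995838 , 0.23054169]), 'ee_rot': array([ 2.13258579e-01,  9.76995431e-01, -7.73205731e-04, -3.30386607e-04]), 'ft_force': array([-0.10178648,  0.40905752,  0.20611635]), 'wrist_torque': array([-0.03044071, -0.02467086,  0.03864961]), 'grip_force': 0.0, 'finger_gap': 0.08545740279288191}
```

View pics/scene_0.png

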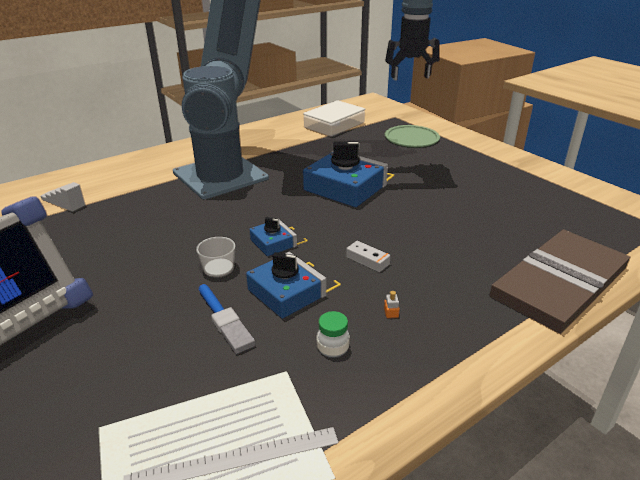

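View pics/side_0.png

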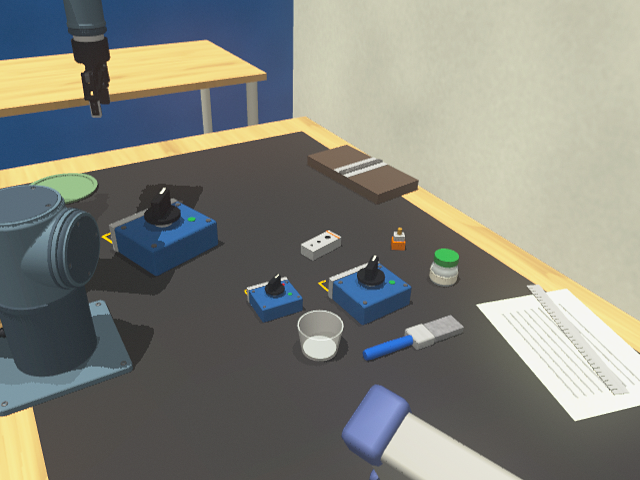

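The middle-sized clamp is at scene (287,280) and side (368,290). The block is at scene (368,255) and side (321,244), with the jar, probe, tub and brush around them. Next I'll enlarge both areas for accurate picks.

```bash
python3 - <<'E'
from h import *
a=load('scene','0')['frame'][225:375,235:415]; b=load('side','0')['frame'][220:330,290:470]
cv2.imwrite('pics/c1.png',cv2.resize(a,None,fx=4,fy=4,interpolation=2)[:,:,::-1])
cv2.imwrite('pics/c2.png',cv2.resize(b,None,fx=4,fy=4,interpolation=2)[:,:,::-1])
E
```

```text
(no output)
```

View pics/c1.png

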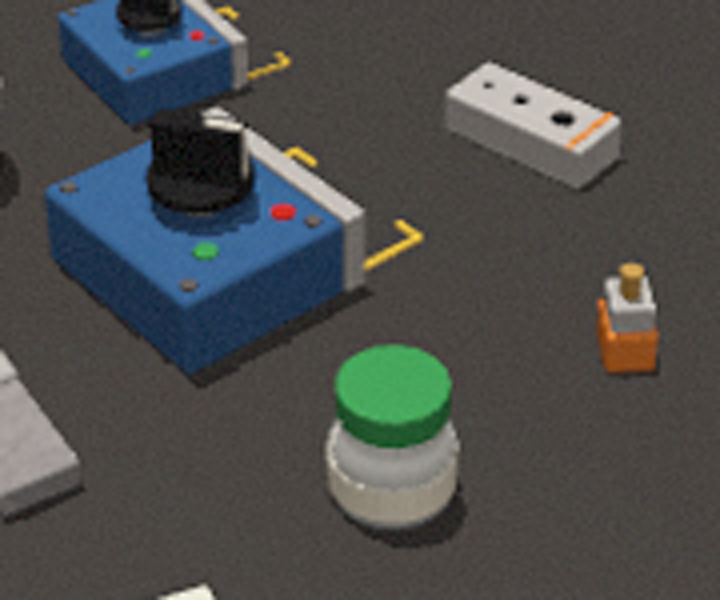

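View pics/c2.png

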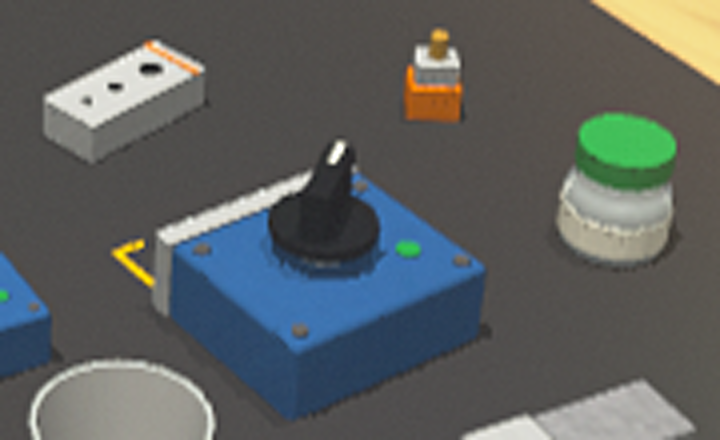

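```bash
cat > fit.py <<'E'
from h import *
from scipy.optimize import least_squares
S=load('scene','0'); D=load('side','0')
def sc(p): return [235+(p[0]+.5)/4-.5,225+(p[1]+.5)/4-.5]
def sd(p): return [290+(p[0]+.5)/4-.5,220+(p[1]+.5)/4-.5]
def fit(obs,h,x0):
    def P(q,l): c,s=np.cos(q[2]),np.sin(q[2]); return [q[0]+c*l[0]-s*l[1],q[1]+s*l[0]+c*l[1],l[2]]
    def r(q): return np.ravel([w2px(f,P(q,np.array(l)*h))[0]-np.array(uv) for f,l,uv in obs])
    o=least_squares(r,x0,loss='soft_l1'); return o.x,np.round(r(o.x).reshape(-1,2),1).tolist()
cl=[(S,(1,-1,1),sc((187,302))),(S,(1,1,1),sc((363,213))),(S,(-1,-1,1),sc((48,192))),(S,(1,1,0),sc((363,287))),(S,(1,-1,0),sc((195,372))),(S,(-1,-1,0),sc((50,245))),
(D,(-1,1,1),sd((158,238))),(D,(-1,1,0),sd((163,312))),(D,(-1,-1,1),sd((295,350))),(D,(-1,-1,0),sd((295,418))),(D,(1,-1,1),sd((485,268))),(D,(1,-1,0),sd((485,330)))]
q,r=fit(cl,np.array([.06,.055,.045]),[.55,.0,0.5]); print('clamp',q,np.degrees(q[2]),r)
bl=[(S,(1,1,1),sc((620,122))),(S,(-1,1,1),sc((490,62))),(S,(1,-1,1),sc((578,158))),(S,(-1,-1,1),sc((447,95))),(S,(-1,-1,0),sc((447,128))),(S,(1,-1,0),sc((580,188))),(S,(1,1,0),sc((620,148))),
(D,(-1,1,1),sd((45,100))),(D,(1,1,1),sd((150,42))),(D,(-1,-1,1),sd((95,127))),(D,(1,-1,1),sd((205,70))),(D,(-1,1,0),sd((47,133))),(D,(-1,-1,0),sd((93,162))),(D,(1,-1,0),sd((205,103)))]
b,r=fit(bl,np.array([.045,.02,.025]),[.6,.15,0.8]); print('block',b,np.degrees(b[2]),r)
c,s=np.cos(q[2]),np.sin(q[2]); Rt=np.array([[c,s],[-s,c]])
loc=lambda p: Rt@(np.array(p)[:2]-q[:2])
print('block in clamp_spot',loc(b)-[0,.055],np.degrees(b[2]-q[2]))
for n,f,uv,z in[('red',S,sc((283,212)),.045),('green',S,sc((206,251)),.045),('greenD',D,sd((408,249)),.045),('mark near',S,sc((422,236)),0),('mark far',S,sc((316,161)),0),('mark D',D,sd((113,252)),0),('jar',S,sc((392,495)),0),('probe',S,sc((630,350)),0),('tubD',D,sd((122,510)),0),('ptr tip D',D,sd((341,145)),.092),('smallclamp face end',S,sc((243,50)),.03)]:
    w=px2w(f,uv,z)[0]; l=loc(w); print(n,w.round(4),l.round(4),np.degrees(np.arctan2(l[1],l[0])).round(1))
E
python3 fit.py
```

```text
clamp [ 0.55870403 -0.13585901  0.08022262] 4.596417354838644 [[0.1, 1.4], [1.2, -0.2], [-1.7, -0.5], [1.1, -0.7], [-0.8, 2.4], [-0.3, 4.1], [-0.7, -1.6], [-2.8, -1.7], [1.0, -0.1], [-0.7, 2.0], [1.6, -1.1], [-1.0, 1.9]]
block [0.57105662 0.06707973 0.25690191] 14.719395274310955 [[0.9, -0.3], [-0.6, 0.2], [0.9, -0.8], [-0.6, -0.2], [-0.8, 0.9], [-0.2, 1.3], [0.1, 2.6], [-0.7, -0.8], [1.2, -0.5], [-0.3, -0.3], [0.3, -0.9], [-1.3, 0.5], [-0.0, 0.6], [-0.3, 0.2]]
block in clamp_spot [0.02857568 0.14629618] 10.122977919472312
red [ 0.5893 -0.1093  0.045 ] [0.0326 0.024 ] 36.3
green [ 0.5927 -0.1562  0.045 ] [ 0.0323 -0.023 ] -35.5
greenD [ 0.5947 -0.157   0.045 ] [ 0.0342 -0.0239] -35.0
mark near [ 0.5994 -0.0305  0.    ] [0.049  0.1018] 64.3
mark far [ 0.5132 -0.0364  0.    ] [-0.0374  0.1028] 110.0
mark D [ 0.5006 -0.0382  0.    ] [-0.0501  0.102 ] 116.1
jar [ 0.7383 -0.1546  0.    ] [ 0.1775 -0.0331] -10.6
probe [ 0.7289 -0.0044  0.    ] [0.1802 0.1174] 33.1
tubD [ 0.4046 -0.2057  0.    ] [-0.1592 -0.0573] -160.2
ptr tip D [ 0.5746 -0.123   0.092 ] [0.0169 0.0116] 34.5
smallclamp face end [ 0.4367 -0.0318  0.03  ] [-0.1133  0.1135] 134.9
```

```bash
cat >> h.py <<'E'
from scipy.spatial.transform import Rotation as Ro
def plan(xy,z,yaw_y):
    "totals, in move units: turn first, then shift in the turned tool frame; yaw_y = world deg of tool y"
    o=sensors.get_obs(); R=Ro.from_quat(o['ee_rot']); a=np.radians(yaw_y); y=np.array([np.cos(a),np.sin(a),0]); k=np.array([0,0,-1.])
    T=Ro.from_matrix(np.c_[np.cross(y,k),y,k]); rv=np.degrees((R.inv()*T).as_rotvec())/5
    sh=T.inv().apply(np.array([*xy,z])-o['tool_pos'])/.05
    print('turn',rv.round(3),'shift',sh.round(3),'| pos',o['tool_pos'].round(4),'F',o['ft_force'].round(2),'t',round(o['time_s'],2),'gap',round(o['finger_gap'],4))
C=np.array([.5587,-.1359]); CY=np.radians(4.6)
def cw(x,y): return C+np.array([[np.cos(CY),-np.sin(CY)],[np.sin(CY),np.cos(CY)]])@[x,y]  # clamp frame -> world
E
python3 -c "
from h import *
plan((.5711,.0671),.12,104.7)"
```

```text
turn [-0.017 -0.01  -7.865] shift [ -4.425 -10.103   2.211] | pos [0.2289 0.4996 0.2305] F [-0.1   0.41  0.21] t 0.1 gap 0.0855
```

Request:
apply_moves:
  deltas:
    - [0,0,0,0,0,-0.98]
    - [0,0,0,0,0,-0.98]
    - [0,0,0,0,0,-0.98]
    - [0,0,0,0,0,-0.98]
    - [0,0,0,0,0,-0.98]
    - [0,0,0,0,0,-0.98]
    - [0,0,0,0,0,-0.98]
    - [0,0,0,0,0,-0.98]
    - [-0.4,-0.92,0,0,0,0]
    - [-0.4,-0.92,0,0,0,0]
    - [-0.4,-0.92,0,0,0,0]
    - [-0.4,-0.92,0,0,0,0]

```text
time_s: 1.6
tool_pos: [0.3534, 0.3407, 0.231]
ee_rot: [-0.127, 0.992, -0.0, -0.0]
ft_force: [0.7, 0.8, -0.4]
finger_gap: 0.0852
grip_force: 0.0
```

Request:
apply_moves:
  deltas:
    - [-0.4,-0.92,0,0,0,0]
    - [-0.4,-0.92,0,0,0,0]
    - [-0.4,-0.92,0,0,0,0]
    - [-0.4,-0.92,0,0,0,0]
    - [-0.4,-0.92,0,0,0,0]
    - [-0.4,-0.92,0,0,0,0]
    - [-0.4,-0.92,0,0,0,0]
    - [0,0,0.7,0,0,0]
    - [0,0,0.7,0,0,0]
    - [0,0,0,0,0,0]
    - [0,0,0,0,0,0]

```text
time_s: 2.98
tool_pos: [0.5699, 0.0657, 0.1623]
ee_rot: [-0.127, 0.992, -0.0, 0.001]
ft_force: [-0.2, 0.1, 0.3]
finger_gap: 0.0855
grip_force: 0.0
```

```bash
python3 -c "
from h import *
plan((.5711,.0671),.12,104.7); f=grab('wrist','1')
for p in [(.5711,.0671,.025),(*cw(0,.055),0),(*cw(.05,.055),0),(*cw(-.05,.055),0)]: print(w2px(f,p).round(1))
"
```

```text
turn [-0.004  0.011 -0.022] shift [-0.029  0.02   0.846] | pos [0.5699 0.0657 0.1623] F [-0.24  0.1   0.29] t 2.98 gap 0.0855
[[321.5 235. ]]
[[136.9 157.9]]
[[133.8 221.8]]
[[140.3  88. ]]
```

View pics/wrist_1.png

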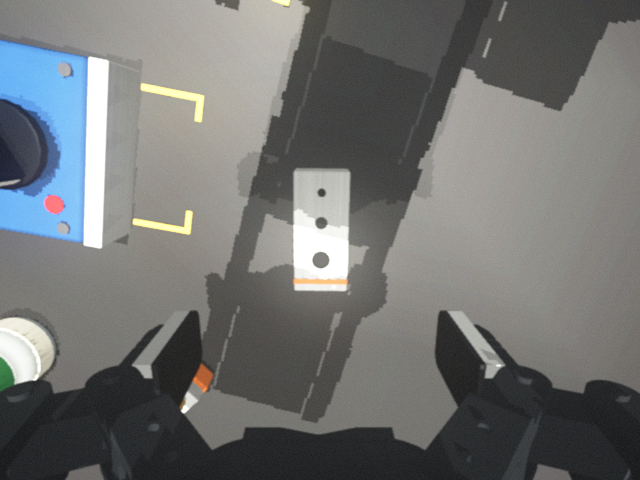

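The wrist view confirms the clamp: the mark roots at (139,87) and (134,222) match my prediction. The block's top corners are about (294,169), (350,169), (347,290) and (294,290).

```bash
python3 -c "
from h import *
f=load('wrist','1')
w=px2w(f,[(294,169),(350,169),(347.5,290.5),(294,290.5),(321,279.5),(321,285)],.025); print(w.round(4)); 
e=[(w[0]+w[1])/2,(w[2]+w[3])/2]; d=e[1]-e[0]; print(np.linalg.norm(d),np.degrees(np.arctan2(d[1],d[0])),(e[0]+e[1])/2, np.linalg.norm(w[0]-w[1]),np.linalg.norm(w[3]-w[2]))
b=px2w(f,[(321,290.5)],0)[0];print(b)
print(w2px(f,[(.5711+s*.045*np.cos(.2569),.0671+s*.045*np.sin(.2569),z) for s in(-1,1) for z in (.025,0)]))
plan((.570,.0663),.06,104.6)
"
```

```text
[[0.53   0.0365 0.025 ]
 [0.5202 0.0743 0.025 ]
 [0.6082 0.0973 0.025 ]
 [0.6185 0.0579 0.025 ]
 [0.6047 0.0755 0.025 ]
 [0.609  0.0767 0.025 ]]
0.09098598632755835 14.125278874132682 [0.56922294 0.0665026  0.025     ] 0.0390484905682901 0.04067756059976367
[0.62315359 0.08051387 0.        ]
[[321.46614386 172.57144387]
 [321.25251639 169.45523897]
 [321.50034833 292.30474637]
 [321.30039713 280.58378164]]
turn [-0.01   0.027 -0.001] shift [0.004 0.013 2.058] | pos [0.5704 0.0658 0.1629] F [-0.39  0.37  0.17] t 3.02 gap 0.0853
```

Request:
apply_moves:
  deltas:
    - [0,0,0.8,0,0,0]
    - [0,0,0.8,0,0,0]
    - [0,0,0.8,0,0,0]
    - [0,0,0.4,0,0,0]
    - [0,0,0.25,0,0,0]
    - [0,0,0.12,0,0,0]
    - [0,0,0,0,0,0]
    - [0,0,0,0,0,0]

```text
time_s: 4.03
tool_pos: [0.5702, 0.0656, 0.0038]
ee_rot: [-0.127, 0.992, -0.0, 0.001]
ft_force: [-0.6, 0.1, 0.1]
finger_gap: 0.0853
grip_force: 0.0
```

Request:
apply_moves:
  deltas:
    - [0,0,0,0,0,0]
    - [0,0,0,0,0,0]
    - [0,0,0,0,0,0]
    - [0,0,0,0,0,0]
    - [0,0,0,0,0,0]
    - [0,0,0,0,0,0]
  grip: -0.1

```text
time_s: 4.78
tool_pos: [0.5694, 0.0661, 0.0033]
ee_rot: [-0.127, 0.992, 0.0, 0.0]
ft_force: [-1.4, 2.1, 6.5]
finger_gap: 0.0392
grip_force: 40.2
```

```bash
python3 -c "
from h import *
plan(cw(0,.110),.0035,94.6)
"
```

```text
turn [0.006 0.004 1.993] shift [ 0.537 -1.81  -0.004] | pos [0.5694 0.0661 0.0033] F [-1.39  2.07  6.48] t 4.78 gap 0.0392
```

Request:
apply_moves:
  deltas:
    - [0,0,0,0,0,0.5]
    - [0,0,0,0,0,0.5]
    - [0,0,0,0,0,0.5]
    - [0,0,0,0,0,0.5]
    - [0.07,-0.2,0,0,0,0]
    - [0.07,-0.23,0,0,0,0]
    - [0.07,-0.23,0,0,0,0]
    - [0.07,-0.23,0,0,0,0]
    - [0.07,-0.23,0,0,0,0]
    - [0.07,-0.23,0,0,0,0]
    - [0.06,-0.23,0,0,0,0]
    - [0.06,-0.23,0,0,0,0]
    - [0,0,0,0,0,0]
    - [0,0,0,0,0,0]

```text
time_s: 6.52
tool_pos: [0.5502, -0.0273, 0.0033]
ee_rot: [-0.04, 0.999, -0.001, 0.0]
ft_force: [-0.9, -1.2, 7.5]
finger_gap: 0.0393
grip_force: 40.7
```

```bash
python3 -c "
from h import *
plan(cw(0,.110),.0035,94.6)
"
```

```text
turn [-0.012  0.011 -0.004] shift [ 0.004  0.022 -0.004] | pos [ 0.5502 -0.0273  0.0033] F [-0.89 -1.23  7.45] t 6.53 gap 0.0393
```

Request:
apply_moves:
  deltas:
    - [0,0,0,0,0,0]
    - [0,0,0,0,0,0]
    - [0,0,0,0,0,0]
    - [0,0,-0.2,0,0,0]
    - [0,0,-0.5,0,0,0]
    - [0,0,-0.9,0,0,0]
    - [0,0,-0.8,0,0,0]
  grip: 0.4

```text
time_s: 7.4
tool_pos: [0.5498, -0.0267, 0.1248]
ee_rot: [-0.04, 0.999, -0.0, 0.0]
ft_force: [1.3, -1.1, 0.6]
finger_gap: 0.0599
grip_force: 0.0
```

Request:
apply_moves:
  deltas:
    - [0,0,0,0,0,1]
    - [0,0,0,0,0,1]
    - [0,0,0,0,0,1]
    - [0,0,0,0,0,1]
    - [0,0,0,0,0,1]
    - [0,0,0,0,0,1]
    - [0,0,0,0,0,1]
    - [0,0,0,0,0,1]
    - [0,0,0,0,0,1]
    - [0,0,0,0,0,1]
    - [0,0,0,0,0,1]
    - [0,0,0,0,0,1]
    - [0,0,0,0,0,1]
    - [0,0,0,0,0,1]
    - [0,0,0,0,0,1]
    - [0,0,0,0,0,1]
    - [0,0,0,0,0,1]
    - [0,0,0,0,0,1]
    - [0.5,0,0,0,0,0]
    - [0.5,0,0,0,0,0]
  grip: 0.06

```text
time_s: 9.9
tool_pos: [0.5458, 0.0234, 0.1235]
ee_rot: [0.679, 0.734, 0.0, 0.0]
ft_force: [0.2, -0.1, -0.5]
finger_gap: 0.0453
grip_force: 0.0
```

```bash
python3 -c "
from h import *
plan(cw(0,.165),.006,4.6); f=grab('wrist','2')
print(w2px(f,[(*cw(sx*.045,.11+sy*.02),.025) for sx in(-1,1) for sy in (-1,1)]))
"
```

```text
turn [ 0.008  0.001 -0.016] shift [1.03e-01 2.00e-03 2.35e+00] | pos [0.5458 0.0234 0.1235] F [ 0.25 -0.08 -0.54] t 9.9 gap 0.0453
[[252.61485632 343.95422648]
 [249.72503913 289.40225958]
 [384.41239654 343.76145794]
 [387.12766005 289.19031848]]
```

View pics/wrist_2.png

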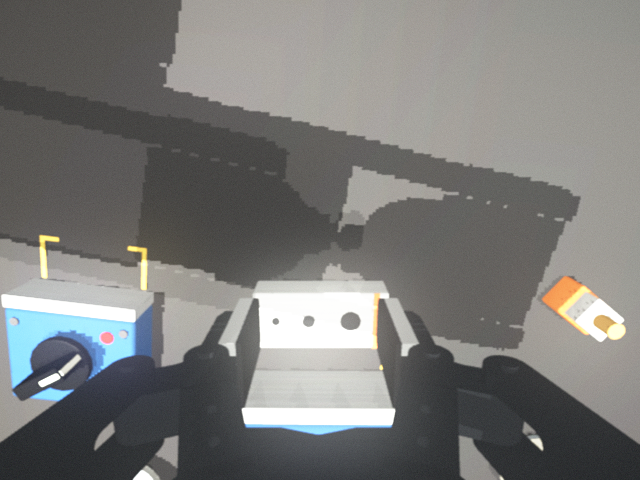

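The block's top, about (255–384, 291–346), is where I predicted, squared up in front of the clamp. I'll lower behind it and push.

Request:
apply_moves:
  deltas:
    - [0.1,0,0.7,0,0,0]
    - [0,0,0.8,0,0,0]
    - [0,0,0.5,0,0,0]
    - [0,0,0.3,0,0,0]
    - [0,0,0,0,0,0]

```text
time_s: 10.58
tool_pos: [0.5449, 0.028, 0.0073]
ee_rot: [0.678, 0.735, -0.0, -0.001]
ft_force: [-1.0, -1.0, 0.3]
finger_gap: 0.0454
grip_force: 0.0
```

Request:
apply_moves:
  deltas:
    - [-0.1,0,0,0,0,0]
    - [-0.15,0,0,0,0,0]
    - [-0.15,0,0,0,0,0]
    - [-0.15,0,0,0,0,0]
    - [-0.15,0,0,0,0,0]
    - [-0.1,0,0,0,0,0]
    - [-0.1,0,0,0,0,0]
    - [0,0,0,0,0,0]

```text
time_s: 11.58
tool_pos: [0.549, -0.0164, 0.0083]
ee_rot: [0.679, 0.735, 0.001, -0.0]
ft_force: [-0.7, 4.9, 3.7]
finger_gap: 0.0455
grip_force: 2.3
```

```bash
python3 -c "
from h import *
plan(cw(0,.106),.006,4.6)
"
```

```text
turn [ 0.006 -0.014 -0.013] shift [-0.278  0.001  0.047] | pos [ 0.549  -0.0164  0.0083] F [-0.67  4.93  3.71] t 11.57 gap 0.0455
```

Request:
apply_moves:
  deltas:
    - [-0.08,0,0,0,0,0]
    - [-0.08,0,0,0,0,0]
    - [-0.06,0,0,0,0,0]
    - [0,0,0,0,0,0]

```text
time_s: 12.08
tool_pos: [0.5498, -0.027, 0.0083]
ee_rot: [0.679, 0.735, 0.001, -0.0]
ft_force: [-1.2, 6.1, 4.5]
finger_gap: 0.0454
grip_force: 3.0
```

Request:
apply_moves:
  deltas:
    - [-0.03,0,0,0,0,0]
    - [-0.02,0,0,0,0,0]
    - [0,0,0,0,0,0]

```text
time_s: 12.45
tool_pos: [0.5499, -0.0291, 0.0083]
ee_rot: [0.679, 0.735, 0.001, -0.001]
ft_force: [-1.6, 7.3, 4.8]
finger_gap: 0.0449
grip_force: 3.7
```

Request:
apply_moves:
  deltas:
    - [-0.02,0,0,0,0,0]
    - [0,0,0,0,0,0]

```text
time_s: 12.7
tool_pos: [0.55, -0.0297, 0.0083]
ee_rot: [0.679, 0.735, 0.001, -0.001]
ft_force: [0.1, 8.9, 5.9]
finger_gap: 0.0454
grip_force: 4.5
```

Request:
apply_moves:
  deltas:
    - [-0.03,0,0,0,0,0]
    - [0,0,0,0,0,0]
    - [0,0,0,0,0,0]

```text
time_s: 13.08
tool_pos: [0.5501, -0.0299, 0.0083]
ee_rot: [0.679, 0.734, 0.002, -0.001]
ft_force: [1.2, 15.2, 6.8]
finger_gap: 0.0451
grip_force: 7.2
```

Request:
apply_moves:
  deltas:
    - [-0.03,0,0,0,0,0]
    - [0,0,0,0,0,0]
    - [0,0,0,0,0,0]

```text
time_s: 13.45
tool_pos: [0.5501, -0.03, 0.0083]
ee_rot: [0.679, 0.734, 0.002, -0.002]
ft_force: [1.8, 20.3, 6.6]
finger_gap: 0.0453
grip_force: 9.9
```

Request:
apply_moves:
  deltas:
    - [-0.03,0,0,0,0,0]
    - [0,0,0,0,0,0]
    - [0,0,0,0,0,0]

```text
time_s: 13.82
tool_pos: [0.5502, -0.0301, 0.0083]
ee_rot: [0.679, 0.734, 0.003, -0.003]
ft_force: [2.0, 25.2, 7.4]
finger_gap: 0.0451
grip_force: 12.7
```

Request:
apply_moves:
  deltas:
    - [0.2,0,0,0,0,0]
    - [0.4,0,0,0,0,0]
    - [0.2,0,-0.3,0,0,0]
    - [0,0,-0.9,0,0,0]
    - [0,0,-1,0,0,0]
    - [0,0,-0.9,0,0,0]
    - [0,0,0,0,0,0]

```text
time_s: 14.7
tool_pos: [0.55, 0.0038, 0.1681]
ee_rot: [0.678, 0.735, 0.002, 0.004]
ft_force: [-0.7, 0.7, 0.3]
finger_gap: 0.0449
grip_force: 0.0
```

```bash
python3 -c "
from h import *
plan(cw(0,0),.125,-50.9); f=grab('wrist','3'); s=grab('scene','3'); s2=grab('side','3')
P=[(*cw(sx*.045,.075+sy*.02),.025) for sx in(-1,1) for sy in (-1,1)]
for g in(f,s): print(w2px(g,P).round(1).tolist())
a=s['frame'][225:345,235:395]; b=f['frame'][300:480,200:440]
cv2.imwrite('pics/c3.png',np.vstack([cv2.resize(a,(560,420),interpolation=2),])[:,:,::-1])
"
```

```text
turn [ 0.115 -0.02  11.098] shift [-1.627  2.278  0.862] | pos [0.55   0.0038 0.1681] F [-0.66  0.72  0.26] t 14.7 gap 0.0449
[[257.3, 331.9], [255.1, 285.3], [369.5, 331.4], [371.4, 284.9]]
[[293.7, 262.4], [308.4, 255.2], [321.6, 282.3], [336.5, 274.3]]
```

View pics/c3.png

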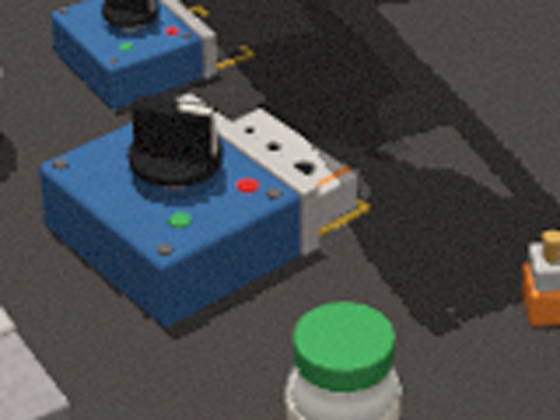

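The block is flush on the steel face with its stripe end at crop (355,172), exactly as predicted for centred. Now for the knob.

Request:
apply_moves:
  deltas:
    - [0,0,0,0.11,0,0.95]
    - [0,0,0,0,0,0.95]
    - [0,0,0,0,0,0.92]
    - [0,0,0,0,0,0.92]
    - [0,0,0,0,0,0.92]
    - [0,0,0,0,0,0.92]
    - [0,0,0,0,0,0.92]
    - [0,0,0,0,0,0.92]
    - [0,0,0,0,0,0.92]
    - [0,0,0,0,0,0.92]
    - [0,0,0,0,0,0.92]
    - [0,0,0,0,0,0.92]
    - [-0.4,0.57,0,0,0,0]
    - [-0.4,0.57,0,0,0,0]
    - [-0.4,0.57,0,0,0,0]
    - [-0.42,0.57,0,0,0,0]
    - [0,0,0.4,0,0,0]
    - [0,0,0,0,0,0]
    - [0,0,0,0,0,0]

```text
time_s: 17.23
tool_pos: [0.5556, -0.1349, 0.1422]
ee_rot: [0.942, 0.335, -0.005, -0.002]
ft_force: [-0.5, -0.1, -0.6]
finger_gap: 0.0454
grip_force: 0.0
```

```bash
python3 -c "
from h import *
plan(cw(0,0),.068,-50.9)
"
```

```text
turn [-0.085  0.097 -0.001] shift [0.035 0.055 1.484] | pos [ 0.5556 -0.1349  0.1422] F [-0.53 -0.07 -0.57] t 17.23 gap 0.0454
```

Request:
apply_moves:
  deltas:
    - [0,0,0,-0.08,0.1,0]
    - [0.03,0.05,0.4,0,0,0]
    - [0,0,0.5,0,0,0]
    - [0,0,0.4,0,0,0]
    - [0,0,0.18,0,0,0]
    - [0,0,0,0,0,0]
    - [0,0,0,0,0,0]

```text
time_s: 18.1
tool_pos: [0.5596, -0.1366, 0.0698]
ee_rot: [0.942, 0.335, 0.001, 0.001]
ft_force: [-0.6, -0.3, -0.7]
finger_gap: 0.0452
grip_force: 0.0
```

```bash
python3 -c "
from h import *
plan(cw(0,0),.068,-50.9)
"
```

```text
turn [ 0.034 -0.022 -0.003] shift [-0.005 -0.023  0.037] | pos [ 0.5596 -0.1366  0.0698] F [-0.55 -0.28 -0.67] t 18.1 gap 0.0452
```

Request:
apply_moves:
  deltas:
    - [0,0,0,0,0,0]
    - [0,0,0,0,0,0]
    - [0,0,0,0,0,0]
    - [0,0,0,0,0,0]
    - [0,0,0,0,0,0]
    - [0,0,0,0,0,0]
  grip: -0.8

```text
time_s: 18.85
tool_pos: [0.5583, -0.1355, 0.0688]
ee_rot: [0.942, 0.334, 0.0, -0.0]
ft_force: [-2.6, 4.3, 2.9]
finger_gap: 0.013
grip_force: 63.0
```

Request:
apply_moves:
  deltas:
    - [0,0,0.04,0,0,0]
    - [0,0,0.04,0,0,0]
    - [0,0,0.04,0,0,0]
    - [0,0,0.04,0,0,0]
    - [0,0,0,0,0,0]
    - [0,0,0,0,0,0]

```text
time_s: 19.6
tool_pos: [0.5584, -0.1355, 0.0618]
ee_rot: [0.942, 0.335, 0.001, -0.0]
ft_force: [-5.1, 5.6, 9.9]
finger_gap: 0.0129
grip_force: 64.1
```

Request:
apply_moves:
  deltas:
    - [0,0,0.04,0,0,0]
    - [0,0,0.02,0,0,0]
    - [0,0,0,0,0,0]

```text
time_s: 19.98
tool_pos: [0.5585, -0.1355, 0.0615]
ee_rot: [0.942, 0.335, 0.001, 0.0]
ft_force: [-10.4, 8.3, 30.9]
finger_gap: 0.0128
grip_force: 66.9
```

Request:
apply_moves:
  deltas:
    - [0,0,0,0,0,0.5]
    - [0,0,0,0,0,0.7]
    - [0,0,-0.03,0,0,0.7]
    - [0,0,0,0,0,0.7]
    - [0,0,0,0,0,0.7]
    - [0,0,0,0,0,0.7]
    - [0,0,0,0,0,0.7]
    - [0,0,0,0,0,0.7]
    - [0,0,0,0,0,0.7]
    - [0,0,0,0,0,0.7]
    - [0,0,0,0,0,0.7]
    - [0,0,0,0,0,0.7]
    - [0,0,0,0,0,0.7]
    - [0,0,0,0,0,0.7]
    - [0,0,0,0,0,0.7]
    - [0,0,0,0,0,0.7]
    - [0,0,0,0,0,0.7]
    - [0,0,0,0,0,0.7]
    - [0,0,0,0,0,0.7]
    - [0,0,0,0,0,0]

```text
time_s: 22.48
tool_pos: [0.5583, -0.1366, 0.0617]
ee_rot: [0.974, -0.229, 0.001, 0.0]
ft_force: [-8.9, 2.6, 19.8]
finger_gap: 0.0129
grip_force: 65.3
```

```bash
python3 -c "
from h import *
plan(cw(0,0),.07,-119.9); print(sensors.get_obs()['wrist_torque'],sensors.get_obs()['qpos'])
"
```

```text
turn [ 0.007 -0.018  0.694] shift [ 0.001 -0.017 -0.166] | pos [ 0.5583 -0.1366  0.0617] F [-8.87  2.62 19.76] t 22.48 gap 0.0129
[0.38766388 1.74009532 0.03468079] [-4.33577764e-01  4.65454057e-01  1.68409232e+00 -8.33144832e-04
  9.90554844e-01  1.59896478e+00]
```

Request:
apply_moves:
  deltas:
    - [0,0,-0.02,0,0,0.3]
    - [0,0,-0.02,0,0,0.3]
    - [0,0,0,0,0,0.2]
    - [0,0,0,0,0,0]
    - [0,0,0,0,0,0]

```text
time_s: 23.1
tool_pos: [0.5581, -0.1366, 0.0621]
ee_rot: [0.965, -0.262, 0.0, 0.0]
ft_force: [-4.9, 1.7, 8.5]
finger_gap: 0.013
grip_force: 63.7
```

```bash
python3 -c "
from h import *
plan(cw(0,0),.07,-119.9); print(sensors.get_obs()['wrist_torque'])
"
```

```text
turn [ 0.007 -0.007 -0.101] shift [ 0.004 -0.019 -0.159] | pos [ 0.5581 -0.1366  0.0621] F [-4.93  1.74  8.51] t 23.1 gap 0.013
[ 0.19290441  1.02425151 -0.06735633]
```

Request:
apply_moves:
  deltas:
    - [0,0,-0.03,0,0,0]
    - [0,0,-0.03,0,0,0]
    - [0,0,-0.03,0,0,0]
    - [0,0,0,0,0,0]
    - [0,0,0,0,0,0]

```text
time_s: 23.72
tool_pos: [0.5581, -0.1366, 0.0662]
ee_rot: [0.965, -0.262, 0.0, 0.0]
ft_force: [-4.0, 0.4, 4.9]
finger_gap: 0.0128
grip_force: 63.3
```

The knob's spring is pushing it up with the tool, so it has released at the green dot. I'll follow it up, let go and withdraw.

Request:
apply_moves:
  deltas:
    - [0,0,-0.03,0,0,0]
    - [0,0,-0.02,0,0,0]
    - [0,0,0,0,0,0]
    - [0,0,0,0,0,0]

```text
time_s: 24.22
tool_pos: [0.5581, -0.1366, 0.0682]
ee_rot: [0.965, -0.262, 0.0, 0.0]
ft_force: [-5.1, 0.6, 3.8]
finger_gap: 0.0128
grip_force: 63.0
```

Request:
apply_moves:
  deltas:
    - [0,0,0,0,0,0]
    - [0,0,0,0,0,0]
    - [0,0,0,0,0,0]
    - [0,0,0,0,0,0]
    - [0,0,-0.3,0,0,0]
    - [0,0,-0.7,0,0,0]
    - [0,0,-0.9,0,0,0]
    - [0,0,-0.9,0,0,0]
    - [0,0,-0.5,0,0,0]
    - [0,0,0,0,0,0]
    - [0,0,0,0,0,0]
  grip: 0.1

```text
time_s: 25.6
tool_pos: [0.5582, -0.1362, 0.2328]
ee_rot: [0.965, -0.262, 0.0, -0.0]
ft_force: [-0.5, -0.3, -1.0]
finger_gap: 0.0467
grip_force: 0.0
```

```bash
python3 -c "
from h import *
s=grab('scene','4'); t=grab('side','4')
a=cv2.resize(s['frame'][230:330,240:370],(520,400),interpolation=2)[:,:390]; a=cv2.resize(s['frame'][235:325,240:350],(396,324),interpolation=2); b=cv2.resize(t['frame'][235:325,310:420],(396,324),interpolation=2)
cv2.imwrite('pics/c4.png',np.hstack([a,b])[:,:,::-1])
"
```

```text
(no output)
```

View pics/c4.png

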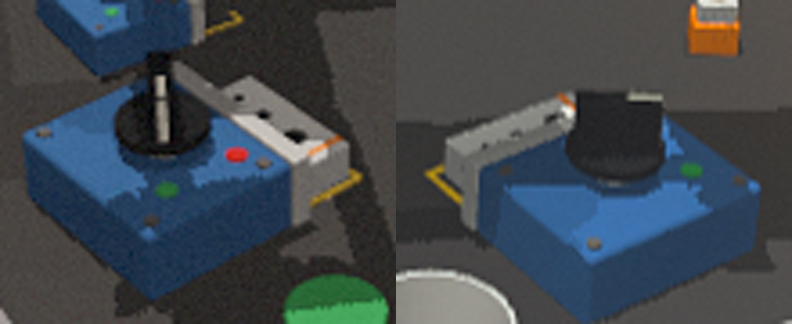

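The pointer at left (162,100) now faces the green dot at (167,190). The knob is up, the block is still flush between the marks, and the gripper is clear of everything.

```bash
python3 -c "
from h import *
print(ticket.finish_job())"
```

```text
the job is handed in; nothing more can be done
None
```

I slid the block flush against the middle-sized clamp, centred it between the yellow marks and turned the knob to the green dot, where it sprang up. I've handed the job in, but no verdict came back.

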